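# Load the marking press and stamp the plate

## Task

Take the largest aluminium plate out of the wooden stand and slide it lower edge first into the leaning slot of the marking press until it is fully home, then let go of it and press the spring pedal at the front of the press all the way down to its stop for a moment to stamp it, and let the pedal come back up. The plate stays home in the slot; leave the two smaller plates in the stand and do not shift anything else on the bench.

Things in the scene. Friction and masses are not known exactly. Their poses are not given: they have to be found in the camera images.
- plate: the largest plate: bare aluminium slab 12 mm thick (its x), 90 mm wide (its y), 130 mm high (its z), about 0.35 kg, standing on its lower 90 mm edge in one of the three stand slots. Origin: centre of the lower edge (underside). Symmetric front to back and left to right.
- short_plate: like the plate but only 95 mm high (12 x 90 x 95 mm), in another stand slot; stays there. Origin: centre of its underside.
- narrow_plate: like the plate but 60 mm wide and 110 mm high (12 x 60 x 110 mm), in another stand slot; stays there. Origin: centre of its underside.
- stand: fixed wooden block 120 mm (x) x 180 mm (y) x 42 mm high with three parallel slots, each 15 mm wide, running along its x, centred at its y = -60, 0 and +60 mm, slot floors 12 mm above the bench. Which plate is in which slot varies. Origin: centre of the underside.
- press: fixed grey marking press, front to its -x, at either side of the bench. Base plate x -170 to +130, y +-75, z 0 to 12 mm. Behind the slot a column and head (70 to 80 mm wide, x above +65, column x above +88) rise to 197 mm, a stub on top to 217. Slot (nest): mouth centre at x 0, z 100. Pedal in front, x -75 to -170. Origin: on the bench, mid-width.
- nest: the press's steel slot. Its z leans 30 deg from vertical towards the press front, out of the mouth: slide the plate along -z. Origin: centre of the slot floor. Inside 14 mm (x) x 93 mm (y), 60 mm deep; 15 mm walls, lips flared 5 mm a side over the top 10 mm. Plate axes go along nest axes (x, y either way round); home, its origin is at the nest origin and 70 mm sticks out.
- pedal (a joint): pedal angle in rad: 0 = up at rest, 0.35 = fully down at its stop; about 10 N on the pad holds it down. A spring lifts it again.
- pedal_pad (a point): the point to press, on the top face of the pedal, on its centre line 72 mm from the hinge, moving with the pedal. The pedal is a dark steel plate 95 mm long x 75 mm wide x 8 mm, rising to the front at rest (about 14 degrees); pad about 58 mm above the bench at rest, 33 mm when down.
- pedal_hinge (a point): hinge axis of the pedal, along press y, 35 mm above the bench; the pedal reaches from it towards press -x.
- spray_can: upright can, 54 mm diameter, 170 mm tall, between press and stand. Origin: centre of underside. Must not be shifted.
- cup: black open cup, 76 mm diameter, 85 mm tall, between press and stand. Origin: centre of underside. Must not be shifted.
- wide_cup: black open cup, 96 mm diameter, 90 mm tall, at the right. Origin: centre of underside. Must not be shifted.
- mallet: brass mallet, 180 mm long, lying crosswise near the robot, handle along its -x. Must not be shifted.
- screwdriver: screwdriver 200 mm long, lying at the right. Must not be shifted.
- wood_stack: stack of thin wooden blanks, 153 x 75 x 48 mm, at the left. Origin: centre of underside. Must not be shifted.
- parts_tray: grey tray 140 x 100 x 35 mm, at the left. Origin: centre of underside. Must not be shifted.
Things that resemble listed ones, but are neither listed nor needed, are in the scene too. Leave any black look-alike of the plate alone.

How it is judged (in metres and radians):
On the way, in this order (a step that is already met when the one before it is completed fails the run):
1. the largest plate is fully home in the leaning slot (distance between plate and nest below 0.006 m and z of plate in the frame of nest below 0.004 m and angle between the z axis of plate and the z axis of nest, either way round below 0.06 rad), for 0.2 s.
2. with the plate home, the pedal is pressed down to its stop (all of step 1 and value of joint pedal above 0.32 rad), for 0.2 s.
At the end, for the whole second after the job is handed in: the largest plate is home in the slot (lower edge within 4 mm of the slot floor, its origin within 6 mm of the nest origin, leaning with it within 0.06 rad), at rest; the pedal is back up (below 0.05 rad); the two smaller plates are still in the stand within 20 mm of their start (all of step 1 and value of joint pedal below 0.05 rad and linear speed of plate below 0.02 m/s and distance of each of short_plate, narrow_plate from where it was at the start of the episode below 0.02 m); the robot touches nothing.
It fails at once if a bystander is shifted by more than 30 mm (distance of any of spray_can, cup, wide_cup, mallet, screwdriver, wood_stack, parts_tray from where it was at the start of the episode above 0.03 m).
It fails at once if a smaller plate leaves its place in the stand (more than 30 mm) (distance of any of short_plate, narrow_plate from where it was at the start of the episode above 0.03 m).
It also fails if it takes over 54 s, if anything falls off the work surface, if the arm or the gripper's body presses on something with over 40 N, if the wrist force passes 120 N, or if a joint passes its speed limit or range.

## Robot

A 6-joint arm with a two-finger parallel gripper is mounted at the origin on the work surface. World frame = base frame: x ahead of the robot, y to its left, z up, the work surface at z = 0. Lengths are in mm, angles in rad, forces in N, time in s.
With the tool pointing down it reaches from about 350 to 975 mm from the base axis. Payload 7.1 kg.
Tool frame: the origin (TCP) lies at the very end of the fingers, on their centre line; the grasp point (between the pads) lies 19 mm behind it; z points along the fingers, y is the line along which they close (so a half turn about z gives the same grasp; the last joint's range is limited). The gripper opens to 88 mm and grips with 3 to 60 N. Pads are 20 mm wide; open, the fingers measure 115 mm over their backs; the gripper's body (75 mm by 178 mm) begins 61 mm behind the grasp point.
Start: joints at [1.09, 0.423, 1.63, -0, 1.089, -0.019], TCP at [278.443, 559.531, 222.675] pointing down, gripper open.
Joint ranges: [-3, 3], [-0.9, 2.11], [0.09, 2.58], [-1.31, 4.45], [0.11, 2.69], [-2.54, 2.54]. Speed limits (rad/s): [2.39, 2.39, 3.01, 3.14, 3.14, 3.14].

## Interface

Orientations are given as a rotation vector (axis times angle).
In Python, from workcell import ctrl, optics gives the robot as it stands.
- The arm moves only by the shell command python3 -m jog 'ROWS'. ROWS is JSON, a list of rows, each a list of 7 numbers: the shift along the tool's x, y, z in units of 40 mm (1.0 is 40 mm), then the turn, a rotation vector about the tool's x, y, z in units of 6 degrees (1.0 is 6 degrees), then the opening, from 0 (shut) to 1 (fully open). A call has 1 to 20 rows; each row shifts and turns the commanded pose from where the row before left it, along the tool's axes as they then stand; what a row does not reach is not made up. A row lasts 1/10 s, in which the tool goes at most 50 mm and 8.59 degrees, less where a joint would pass 70% of its speed; a pose out of reach is approached as far as the arm can. A call is refused whole if a number of a shift passes 1 or a number of a turn 1, either way. A call with a gripper value outside its range is refused whole. The fingers move at their own pace and stop on an object; the grip force is fixed at half the most. Time passes only in rows, so rows that do not move let the fingers close. It gives the time, the measured TCP pose, the force, the opening and the grip force at its end, in the units of the state.
- ctrl.get_obs(): the state, without advancing time (a new reading comes with each control period).
- optics.get_image(name): name is "scene" or "top"; returns the picture (420x560x3 uint8, red, green, blue); there is no depth.
- optics.camera_model(name): a dict with "fov_y" (degrees; the focal length in pixels is half the picture's height over the tangent of half this angle, whatever the lens; pixels are square), "cx", "cy" (the principal point, pixels), "k1" (the pictures are not rectified: a ray, as slopes to the right and down, at radius r is drawn at 1 + k1 r^2 times it, then the intrinsics apply), "view" (4x4, takes a point from world to camera coordinates). Camera axes: x right, y up, looking along -z (the intrinsics and any distortion apply to the point x, -y, -z); pixel columns grow to the right and rows downward; lengths in mm; the calibration is good to about 2 mm. A picture is of the moment at which its call begins. camera_model takes no time and is no camera call.
- ctrl.close_job(): hands the job in; it is judged then, once.
Trained networks look in the newest picture that a camera, given by its name, has taken for a name from the list of things; names that differ only in an ending like _2 or _b are one class to them, and where a whole thing is asked for, a point or a joint stands for the part that bears it (a point fixed in the world has none). Each returns a list of dicts, best first, with "conf" (0 to 1); they miss things now and then, are a little off and sometimes report something else, mostly with a low value. They report only what shows in the picture. A call takes as long as a camera call. They do not tell look-alikes from the thing itself.
- optics.masks_of(target, camera): "pixels" (420x560 bool, what is visible of it) and "extent" ([centre column, centre row, width, height] in pixels, round what is visible of it).
The state is a dict: "t": time; "qpos": joint angles; "qvel": joint speeds; "joint_torque": joint torques, N m; "ee_pos": TCP position; "orientation": TCP orientation; "ft_force": force on the tool from outside, world axes, zero at the start; "moment": the same for the moment, N m; "width": finger opening in mm; "grasp_force": force on a finger pad.
Only numpy, scipy, OpenCV 4.12 (cv2) and the standard library are available. Lean on these libraries where they do the work, as an engineer would, in place of code of your own. Each camera call takes 0.05 s, during which the arm holds its last target. There are 200 camera calls.

## Working session

There is one attempt and no reset: what is moved stays moved. The work goes in short steps, Python scripts to look and compute and a shell command to move; the robot and the scene stay as the last step left them, time stands still between calls to the robot, and variables do not carry over. Pictures are saved under pics/ and viewed, at most 10 in all, crops included, and the job is handed in when it is done.

```bash
mkdir -p pics
cat > h.py <<'E'
import numpy as np, cv2
from workcell import ctrl, optics
from scipy.spatial.transform import Rotation as R
def cam(n):
    m=optics.camera_model(n); f=210/np.tan(np.radians(m['fov_y'])/2); return m,f,np.array(m['view'])
def proj(n,P):
    m,f,V=cam(n); P=np.atleast_2d(P).astype(float); c=P@V[:3,:3].T+V[:3,3]
    x=c[:,0]/-c[:,2]; y=-c[:,1]/-c[:,2]; s=1+m['k1']*(x*x+y*y)
    return np.c_[m['cx']+f*x*s, m['cy']+f*y*s]
def ray(n,uv):
    m,f,V=cam(n); u,v=(uv[0]-m['cx'])/f,(uv[1]-m['cy'])/f; x,y=u,v
    for _ in range(30):
        s=1+m['k1']*(x*x+y*y); x,y=u/s,v/s
    d=V[:3,:3].T@np.array([x,-y,-1]); o=-V[:3,:3].T@V[:3,3]; return o,d
def atz(n,uv,z):
    o,d=ray(n,uv); return o+d*(z-o[2])/d[2]
E
cat > a.py <<'E'
from h import *
ims={}
for n in('scene','top'):
    im=optics.get_image(n); ims[n]=im; cv2.imwrite(f'pics/{n}0.png',im[:,:,::-1])
    m,f,V=cam(n); print(n,f,m['cx'],m['cy'],m['k1'],(-V[:3,:3].T@V[:3,3]).round(),(-V[2,:3]).round(2))
    for t in 'plate short_plate narrow_plate stand press nest pedal spray_can cup wide_cup mallet'.split():
        r=optics.masks_of(t,n); print(t,[(round(q['conf'],2),np.round(q['extent']).astype(int).tolist()) for q in r[:4]])
        for i,q in enumerate(r[:3]): np.save(f'pics/m_{n}_{t}_{i}.npy',q['pixels'])
E
python3 a.py
```

```text
scene 496.4032039880668 285.9540857737108 200.5506612426978 -0.17356765683743797 [1748. -221. 1277.] [-0.69  0.14 -0.72]
plate [(0.78, [328, 229, 16, 43]), (0.69, [357, 187, 18, 40]), (0.59, [349, 161, 10, 40])]
short_plate [(0.64, [339, 195, 16, 34])]
narrow_plate [(0.64, [372, 186, 10, 25])]
stand [(0.64, [355, 205, 67, 32]), (0.48, [356, 188, 18, 36])]
press [(0.81, [212, 211, 56, 72])]
nest [(0.7, [209, 211, 40, 28])]
pedal [(0.92, [203, 185, 19, 22])]
spray_can [(0.72, [287, 221, 18, 47])]
cup []
wide_cup [(0.76, [153, 179, 25, 34])]
mallet [(0.57, [270, 175, 47, 21])]
top 436.49935408659076 273.3733028966514 210.77772466647573 0.04712662788314467 [ 342.   -8. 1157.] [ 0.2  -0.01 -0.98]
plate [(0.85, [216, 146, 28, 40]), (0.77, [160, 276, 25, 39]), (0.57, [161, 206, 22, 42])]
short_plate [(0.54, [187, 206, 16, 45])]
narrow_plate [(0.89, [141, 212, 17, 33]), (0.47, [362, 204, 70, 135])]
stand [(0.64, [168, 212, 83, 59])]
press [(0.85, [364, 203, 73, 137])]
nest [(0.82, [366, 193, 51, 37]), (0.73, [95, 274, 46, 61])]
pedal [(0.97, [373, 251, 38, 36]), (0.64, [259, 217, 28, 29])]
spray_can [(0.84, [271, 157, 23, 35])]
cup [(0.75, [257, 217, 30, 32]), (0.68, [96, 275, 49, 57])]
wide_cup []
mallet [(0.83, [276, 283, 72, 34]), (0.59, [162, 205, 20, 42]), (0.34, [96, 274, 48, 60])]
```

Run:
```python
import cv2,numpy as np
s=cv2.imread('pics/scene0.png'); t=cv2.imread('pics/top0.png')
cv2.imwrite('pics/c1.png',cv2.resize(s[130:270,120:400],(800,400),interpolation=cv2.INTER_CUBIC))
cv2.imwrite('pics/c2.png',cv2.resize(t[110:310,70:420],(800,457),interpolation=cv2.INTER_CUBIC))
```

```text
(no output)
```

View pics/c1.png

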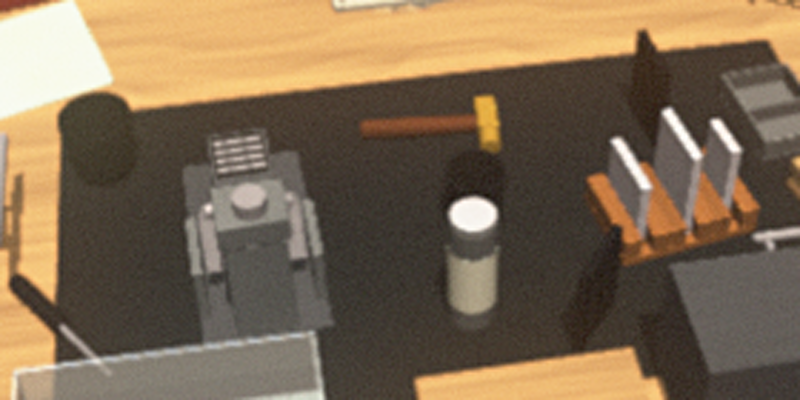

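View pics/c2.png

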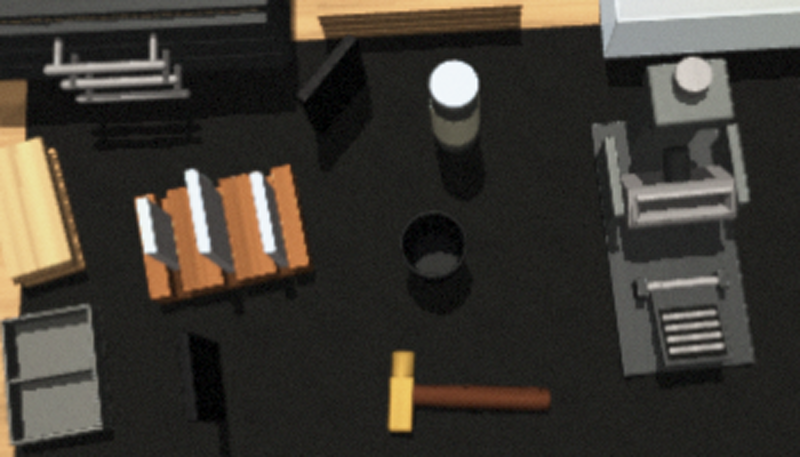

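The crops show three aluminium plates in the stand: `narrow` at top px (141,212), middle and tallest at (161,206), `short` at (187,206). The black look-alikes are at (216,146) and (160,276). I choose the middle plate, and the numeric fit and a close crop will check that.

```bash
cat > b.py <<'E'
from h import *
from scipy.optimize import least_squares
t=cv2.imread('pics/top0.png')
# plates' white top faces
g=t.min(axis=2).copy(); roi=np.zeros_like(g); roi[170:245,125:205]=1
n,l,st,ce=cv2.connectedComponentsWithStats(((g>165)&(roi>0)).astype(np.uint8))
for i in range(1,n):
    if st[i,4]<25: continue
    ys,xs=np.nonzero(l==i); rc=cv2.minAreaRect(np.c_[xs,ys].astype(np.float32)); bp=cv2.boxPoints(rc)
    for h in(107,122,142):
        w=np.array([atz('top',p,h)[:2] for p in bp]); print(i,st[i,4],h,'c',w.mean(0).round(1),'sides',np.linalg.norm(w-np.roll(w,1,0),axis=1).round(1),'dir',w.round(0).tolist() if h==142 else '')
# press from rough base corners (crop px)
c=np.array([[625,376],[752,362],[594,123]])/2.2857+[70,110]
W=np.array([atz('top',p,12)[:2] for p in c]); print(W.round(1), np.linalg.norm(W[0]-W[1]),np.linalg.norm(W[0]-W[2]))
M=np.array([[-170,75],[-170,-75],[130,75]])
f=lambda q:((M@np.array([[np.cos(q[2]),np.sin(q[2])],[-np.sin(q[2]),np.cos(q[2])]])+q[:2])-W).ravel()
r=least_squares(f,[500,-250,0]); print(r.x,f(r.x).round(1))
cv2.imwrite('pics/p1.png',cv2.resize(t[130:280,325:405],(320*1,600),interpolation=cv2.INTER_CUBIC))
cv2.imwrite('pics/p2.png',cv2.resize(t[175:245,120:210],(0,0),fx=5,fy=5,interpolation=cv2.INTER_CUBIC)[:600])
a=cv2.imread('pics/p1.png');b=cv2.imread('pics/p2.png'); o=np.zeros((600,780,3),np.uint8); o[:600,:320]=a; o[:350,325:775]=b; cv2.imwrite('pics/p.png',o)
E
python3 b.py
```

```text
1 200 107 c [593.8 268.1] sides [93.1 13.4 93.2 13.2] dir 
1 200 122 c [590.2 264.2] sides [91.8 13.2 91.9 13. ] dir 
1 200 142 c [585.4 258.9] sides [90.  12.9 90.1 12.7] dir [[629.0, 273.0], [631.0, 260.0], [542.0, 245.0], [540.0, 258.0]]
2 192 107 c [589.  199.1] sides [90.1 13.3 90.1 13.1] dir 
2 192 122 c [585.5 196.2] sides [88.8 13.1 88.8 12.9] dir 
2 192 142 c [580.8 192.2] sides [87.1 12.8 87.1 12.6] dir [[623.0, 206.0], [625.0, 193.0], [539.0, 179.0], [537.0, 191.0]]
3 119 107 c [580.5 323.3] sides [60.2 11.5 60.3 11.4] dir 
3 119 122 c [577.1 318.6] sides [59.4 11.3 59.4 11.2] dir 
3 119 142 c [572.6 312.3] sides [58.2 11.1 58.3 11. ] dir [[601.0, 323.0], [602.0, 312.0], [544.0, 302.0], [543.0, 313.0]]
[[ 396.  -191.3]
 [ 404.1 -336.2]
 [ 696.7 -180.9]] 145.0516688160353 300.82953856640944
[ 5.69687599e+02 -2.58896105e+02  3.16309194e-02] [ 1.4  2.  -1.9 -3.1  0.6  1. ]
```

View pics/p.png

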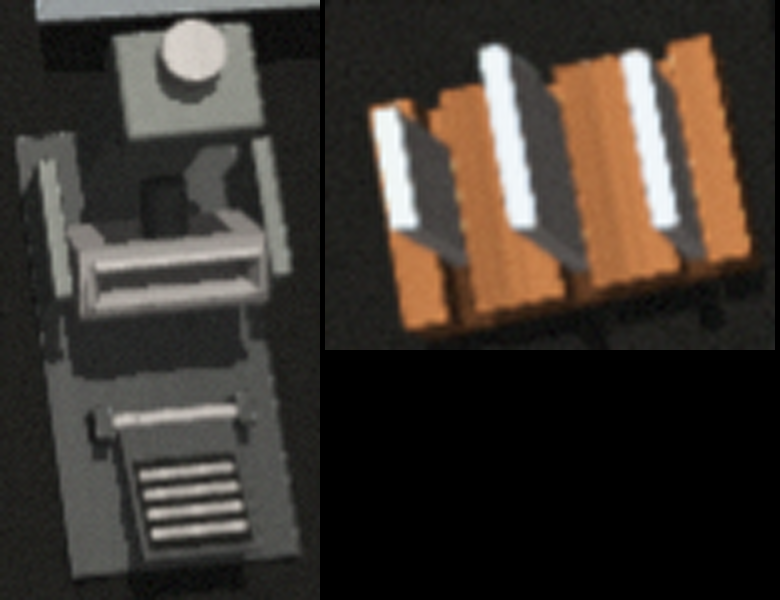

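```bash
cat > c.py <<'E'
from h import *
from scipy.optimize import least_squares
T=lambda x,y:(x/4+325-.375,y/4+130-.375)
S=lambda x,y:(x/2.857+120-.3,y/2.857+130-.3)
obs=[('top',(-170,75,12),T(74,578)),('top',(-170,-75,12),T(301,555)),('top',(130,75,12),T(15,138)),('top',(0,0,100),T(172,276)),
('scene',(130,75,12),S(332,325)),('scene',(-170,-75,12),S(183,168)),('scene',(-170,75,12),S(298,152))]
def wp(q,P): 
    c,s=np.cos(q[2]),np.sin(q[2]); P=np.atleast_2d(P); return np.c_[q[0]+c*P[:,0]-s*P[:,1],q[1]+s*P[:,0]+c*P[:,1],P[:,2]]
def f(q,both=1): return np.concatenate([proj(n,wp(q,p))[0]-o for n,p,o in obs if both or n=='top'])
for b in(1,0):
    r=least_squares(f,[560,-260,.04],kwargs=dict(both=b),loss='soft_l1'); print(r.x.round(4),f(r.x,b).reshape(-1,2).round(1).tolist())
q=least_squares(f,[560,-260,.04],loss='soft_l1').x
np.save('press.npy',q)
def nest(x,y,z): a=np.radians(30); return (30+x*np.cos(a)-z*np.sin(a),y,48+x*np.sin(a)+z*np.cos(a))
L=[[(-170,75,12),(-170,-75,12),(130,-75,12),(130,75,12)],[nest(x,y,60) for x,y in((-12,-51.5),(12,-51.5),(12,51.5),(-12,51.5))],[nest(x,y,60) for x,y in((-22,-61.5),(22,-61.5),(22,61.5),(-22,61.5))],
[(65,-35,197),(65,35,197),(130,35,197),(130,-35,197)]]
out=np.zeros((600,800,3),np.uint8)
for n,x0,y0,k,w,h,ox in(('top',325,130,4,80,150,0),('scene',175,165,5,75,95,330)):
    im=cv2.imread(f'pics/{n}0.png')[y0:y0+h,x0:x0+w]; im=cv2.resize(im,None,fx=k,fy=k,interpolation=cv2.INTER_CUBIC)
    for i,P in enumerate(L):
        u=(proj(n,wp(q,np.array(P)))-[x0,y0]+.5)*k; cv2.polylines(im,[np.round(u).astype(int)],True,[(0,255,0),(0,0,255),(255,0,255),(255,255,0)][i],1)
    out[:h*k,ox:ox+w*k]=im[:600]
cv2.imwrite('pics/ov.png',out)
# plate height check in scene: bottom origin to top
pc=np.array([585.4,258.9]);d=np.array([np.cos(.168),np.sin(.168)])
print(proj('scene',[[*(pc+s*45*d),142] for s in(-1,1)]).round(1))
E
python3 c.py
```

```text
[ 5.721663e+02 -2.563036e+02  4.210000e-02] [[-0.9, -0.8], [-0.1, -0.6], [-0.4, -1.0], [1.2, 0.8], [0.3, -0.8], [-0.5, -1.1], [-0.4, -1.5]]
[ 5.709726e+02 -2.560521e+02  4.770000e-02] [[-0.5, -0.2], [0.2, -0.3], [-0.7, -0.4], [1.2, 1.3]]
[[352.4 167.1]
 [364.1 184.1]]
```

View pics/ov.png

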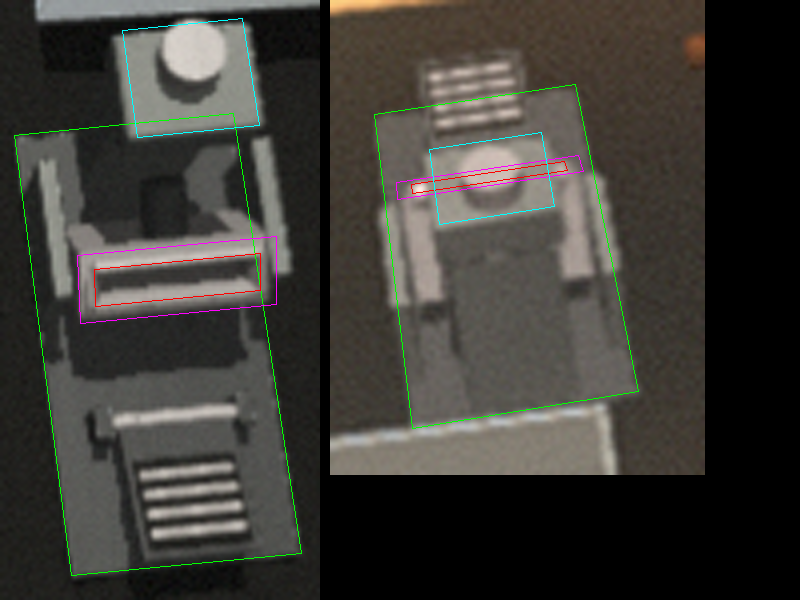

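The overlay fits in both cameras. The middle plate's top measures 90.0 mm at its assumed height of 142 mm, and the neighbouring plates sit at ±60 mm as they should, so the choice holds. Next I work out the moves.

```bash
cat > mv.py <<'E'
from h import *
import sys
def state():
    o=ctrl.get_obs(); return o,np.array(o['ee_pos']),R.from_rotvec(o['orientation'])
def down(yaw_y): # tool pointing down, closing axis (y) at heading yaw_y
    y=np.array([np.cos(yaw_y),np.sin(yaw_y),0]); z=np.array([0,0,-1]); return R.from_matrix(np.c_[np.cross(y,z),y,z])
q=np.load('press.npy')
def nestR():
    a=np.radians(30); Rz=R.from_euler('z',q[2]); N=np.array([[np.cos(a),0,-np.sin(a)],[0,1,0],[np.sin(a),0,np.cos(a)]]); return Rz*R.from_matrix(N)
def nestO(): return R.from_euler('z',q[2]).apply([30,0,48])+[q[0],q[1],0]
def nestTool(s): # tool frame with y = s*nest x, z=-nest z
    M=nestR().as_matrix(); y=s*M[:,0]; z=-M[:,2]; return R.from_matrix(np.c_[np.cross(y,z),y,z])
def plan(p0,R0,p1,R1):
    print(' turn first (units):',((R0.inv()*R1).as_rotvec(degrees=True)/6).round(2),' then shift in new axes:',(R1.inv().apply(p1-p0)/40).round(3),' | shift in old axes',(R0.inv().apply(p1-p0)/40).round(3))
E
python3 - <<'E'
from mv import *
o,p,r=state(); print(o['t'],p.round(1),r.as_matrix().round(3).tolist(),o['qpos'],o['ft_force'])
for h in(99.6,-80.4): plan(p,r,np.array([585.4,258.9,230]),down(np.radians(h)))
print(nestO(), nestTool(1).as_matrix().round(2).tolist())
E
```

```text
1.2 [278.4 559.6 222.7] [[-0.895, 0.446, -0.0], [0.446, 0.895, 0.0], [0.0, 0.0, -1.0]] [ 1.09004044e+00  4.23080477e-01  1.62987940e+00  2.88301805e-05
  1.08860131e+00 -1.89959527e-02] [0.0961436  0.15888943 1.33160993]
 turn first (units): [ 0.   -0.   -6.01]  then shift in new axes: [-6.314 -8.691 -0.183]  | shift in old axes [-10.22   -3.31   -0.183]
 turn first (units): [-0.   -0.   23.99]  then shift in new axes: [ 6.314  8.691 -0.183]  | shift in old axes [-10.22   -3.31   -0.183]
[ 602.13972793 -255.04163557   48.        ] [[-0.04, 0.87, 0.5], [1.0, 0.04, 0.02], [-0.0, 0.5, -0.87]]
```

```bash
python3 -m jog '[[0,0,0,0,0,-1,0.45],[0,0,0,0,0,-1,0.45],[0,0,0,0,0,-1,0.45],[0,0,0,0,0,-1,0.45],[0,0,0,0,0,-1,0.45],[0,0,0,0,0,-1,0.45],[-0.574,-0.79,0,0,0,0,0.45],[-0.574,-0.79,0,0,0,0,0.45],[-0.574,-0.79,0,0,0,0,0.45],[-0.574,-0.79,0,0,0,0,0.45],[-0.574,-0.79,0,0,0,0,0.45],[-0.574,-0.79,0,0,0,0,0.45],[-0.574,-0.79,0,0,0,0,0.45],[-0.574,-0.79,0,0,0,0,0.45],[-0.574,-0.79,0,0,0,0,0.45],[-0.574,-0.79,0,0,0,0,0.45],[-0.574,-0.79,0,0,0,0,0.45],[0,0,0,0,0,0,0.45]]'
cat > d.py <<'E'
from mv import *
o,p,r=state(); print(o['t'],p.round(1),'w',o['width'],o['grasp_force'],np.round(o['ft_force'],1),o['qpos'].round(2) if hasattr(o['qpos'],'round') else o['qpos'])
plan(p,r,np.array([585.4,258.9,99]),down(np.radians(99.6)))
E
python3 d.py
```

```text
t: 3.0
ee_pos: [588.2, 255.5, 222.7]
orientation: [-0.255, 3.13, -0.001]
ft_force: [0.5, -1.0, 0.7]
width: 39.6
grasp_force: 0.0
3.0 [588.2 255.5 222.7] w 39.57558311651695 0.0 [ 0.5 -1.   0.7] [ 0.39  0.45  1.59 -0.    1.1  -1.34]
 turn first (units): [-0.01  0.01 -0.05]  then shift in new axes: [0.054 0.096 3.093]  | shift in old axes [0.059 0.098 3.093]
```

```bash
python3 -m jog '[[0,0,0.5,0,0,0,0.45],[0,0,0.5,0,0,0,0.45],[0,0,0,0,0,0,0.45],[0,0,0,0,0,0,0.45]]'; python3 d.py
```

```text
t: 3.4
ee_pos: [584.7, 259.0, 182.7]
orientation: [0.262, -3.13, 0.0]
ft_force: [-0.4, -0.6, 0.6]
width: 39.6
grasp_force: 0.0
3.4 [584.7 259.  182.7] w 39.59055363240469 0.0 [-0.4 -0.6  0.6] [ 0.4   0.49  1.62  0.    1.03 -1.34]
 turn first (units): [-0.   -0.01 -0.01]  then shift in new axes: [-0.017 -0.006  2.093]  | shift in old axes [-0.019 -0.006  2.093]
```

```bash
python3 -m jog '[[-0.02,0,0.5,0,0,0,0.45],[0,0,0.5,0,0,0,0.45],[0,0,0.5,0,0,0,0.45],[0,0,0.4,0,0,0,0.45],[0,0,0.19,0,0,0,0.45],[0,0,0,0,0,0,0.45],[0,0,0,0,0,0,0],[0,0,0,0,0,0,0],[0,0,0,0,0,0,0],[0,0,0,0,0,0,0],[0,0,0,0,0,0,0],[0,0,0,0,0,0,0]]'; python3 d.py
```

```text
t: 4.6
ee_pos: [586.3, 258.9, 99.7]
orientation: [-0.261, 3.13, 0.001]
ft_force: [-0.8, 0.1, 4.6]
width: 11.4
grasp_force: 30.0
4.6 [586.3 258.9  99.7] w 11.382022865331955 30.000154674053192 [-0.8  0.1  4.6] [ 0.4   0.6   1.67  0.    0.88 -1.34]
 turn first (units): [ 0.    0.01 -0.01]  then shift in new axes: [0.021 0.004 0.018]  | shift in old axes [0.021 0.004 0.018]
```

```bash
python3 -m jog '[[0,0,-0.4,0,0,0,0],[0,0,-0.8,0,0,0,0],[0,0,-0.9,0,0,0,0],[0,0,-0.9,0,0,0,0],[0,0,-0.4,0,0,0.9,0],[0,0,-0.4,0,0,1,0],[0,0,-0.4,0,0,1,0],[0,0,-0.4,0,0,1,0],[0,0,-0.4,0,0,1,0],[0,0,0,0,0,1,0],[0,0,0,0,0,1,0],[0,0,0,0,0,1,0],[0,0,0,0,0,1,0],[0,0,0,0,0,1,0],[0,0,0,0,0,1,0],[0,0,0,0,0,1,0],[0,0,0,0,0,1,0],[0,0,0,0,0,1,0],[0,0,0,0,0,1,0],[0,0,0,0,0,0.3,0]]'
cat > e.py <<'E'
from mv import *
o,p,r=state(); print(o['t'],p.round(1),'w',o['width'],o['grasp_force'],np.round(o['ft_force'],1),np.round(o['qpos'],2))
G=86.7 # TCP height above plate origin along plate
Rt=nestTool(1); z=nestR().as_matrix()[:,2]
for s in(160,100,60,20,0):
    t=nestO()+(s+G)*z; print(s,t.round(1)); plan(p,r,t,Rt)
E
python3 e.py
```

```text
t: 6.6
ee_pos: [585.2, 258.4, 299.1]
orientation: [-2.058, -2.373, 0.002]
ft_force: [-0.1, -0.8, -3.6]
width: 12.0
grasp_force: 30.0
6.6 [585.2 258.4 299.1] w 12.020407964292223 29.99915063381195 [-0.1 -0.8 -3.6] [ 0.4   0.37  1.52 -0.    1.25  0.26]
160 [ 478.9 -260.2  261.6]
 turn first (units): [-5.01 -0.25  0.94]  then shift in new axes: [-12.843  -3.241  -0.79 ]  | shift in old axes [-12.458  -4.468   0.948]
100 [ 508.9 -259.   209.7]
 turn first (units): [-5.01 -0.25  0.94]  then shift in new axes: [-12.843  -3.241   0.71 ]  | shift in old axes [-12.532  -3.72    2.246]
60 [ 528.9 -258.1  175. ]
 turn first (units): [-5.01 -0.25  0.94]  then shift in new axes: [-12.843  -3.241   1.71 ]  | shift in old axes [-12.582  -3.221   3.111]
20 [ 548.8 -257.3  140.4]
 turn first (units): [-5.01 -0.25  0.94]  then shift in new axes: [-12.843  -3.241   2.71 ]  | shift in old axes [-12.631  -2.723   3.977]
0 [ 558.8 -256.9  123.1]
 turn first (units): [-5.01 -0.25  0.94]  then shift in new axes: [-12.843  -3.241   3.21 ]  | shift in old axes [-12.656  -2.473   4.409]
```

```bash
python3 -m jog '[[0,0,0,0,0,0,0],[0,0,0,0,0,0,0],[0,0,0,0,0,0,0]]' >/dev/null; python3 e.py | head -3
```

```text
6.9 [585.7 258.6 299.1] w 11.894714734610398 29.99897539615631 [ 0.5 -0.4 -4. ] [ 0.4   0.37  1.52 -0.    1.25  0.25]
160 [ 478.9 -260.2  261.6]
 turn first (units): [-5.   -0.26  0.97]  then shift in new axes: [-12.848  -3.251  -0.796]  | shift in old axes [-12.444  -4.533   0.939]
```

```bash
python3 -m jog '[[-0.5,-0.2,0,0,0,0,0],[-0.85,-0.31,0,0,0,0,0],[-0.85,-0.31,0,0,0,0,0],[-0.85,-0.31,0,0,0,0,0],[-0.85,-0.31,0,0,0,0,0],[-0.85,-0.31,0,0,0,0,0],[-0.85,-0.31,0,0,0,0,0],[-0.85,-0.31,0,0,0,0,0],[-0.85,-0.31,0,0,0,0,0],[-0.85,-0.31,0,0,0,0,0],[-0.85,-0.31,0,0,0,0,0],[-0.85,-0.31,0,0,0,0,0],[-0.85,-0.31,0,0,0,0,0],[-0.85,-0.31,0,0,0,0,0],[-0.85,-0.31,0,0,0,0,0],[0,0,0,0,0,0,0],[0,0,0,0,0,0,0]]'; python3 e.py | head -4
```

```text
t: 8.6
ee_pos: [477.2, -259.1, 299.0]
orientation: [-2.056, -2.375, -0.0]
ft_force: [0.1, 0.9, -3.7]
width: 12.0
grasp_force: 30.0
8.6 [ 477.2 -259.1  299. ] w 11.997792442714015 29.999302625656128 [ 0.1  0.9 -3.7] [-0.52  0.22  1.74  0.    1.19 -0.66]
160 [ 478.9 -260.2  261.6]
 turn first (units): [-5.   -0.26  0.95]  then shift in new axes: [-0.029 -0.431  0.831]  | shift in old axes [-0.034  0.039  0.935]
100 [ 508.9 -259.   209.7]
```

```bash
python3 -m jog '[[0,0,0,-1,-0.052,0.19,0],[0,0,0,-1,-0.052,0.19,0],[0,0,0,-1,-0.052,0.19,0],[0,0,0,-1,-0.052,0.19,0],[0,0,0,-1,-0.052,0.19,0],[-0.03,-0.43,0.83,0,0,0,0],[0,0,0.75,0,0,0,0],[0,0,0,0,0,0,0],[0,0,0,0,0,0,0]]'; python3 e.py | sed -n 1,7p
python3 - <<'E'
from mv import *
o=[]
for n,x0,y0,k,w,h in(('top',325,110,4,90,150),('scene',170,130,4,90,120)):
    im=optics.get_image(n)[:,:,::-1]; im=cv2.resize(im[y0:y0+h,x0:x0+w],None,fx=k,fy=k,interpolation=cv2.INTER_CUBIC).copy()
    _,p,r=state(); a=r.as_matrix(); O=p+86.7*a[:,2]
    nO=nestO(); N=nestR().as_matrix()
    for P,c in(([O+N@[x,y,0] for x,y in((-6,-45),(6,-45),(6,45),(-6,45))],(0,255,0)),([nO+N@[x,y,60] for x,y in((-12,-51.5),(12,-51.5),(12,51.5),(-12,51.5))],(0,0,255)),([O+N@[x,y,130] for x,y in((-6,-45),(6,-45),(6,45),(-6,45))],(255,255,0))):
        cv2.polylines(im,[np.round((proj(n,P)-[x0,y0]+.5)*k).astype(int)],True,c,1)
    c=np.zeros((600,360,3),np.uint8); c[:h*k]=im; o.append(c)
cv2.imwrite('pics/ov2.png',np.hstack(o))
E
```

```text
t: 9.5
ee_pos: [494.9, -257.8, 235.8]
orientation: [1.887, 1.975, 0.529]
ft_force: [-0.3, -0.8, -4.0]
width: 11.8
grasp_force: 30.0
9.5 [ 494.9 -257.8  235.8] w 11.783878982418814 29.9995020031929 [-0.3 -0.8 -4. ] [-0.69  0.18  2.06  0.64  0.59 -1.22]
160 [ 478.9 -260.2  261.6]
 turn first (units): [-0.   -0.02  0.03]  then shift in new axes: [-0.044 -0.026 -0.762]  | shift in old axes [-0.043 -0.026 -0.762]
100 [ 508.9 -259.   209.7]
 turn first (units): [-0.   -0.02  0.03]  then shift in new axes: [-0.044 -0.026  0.738]  | shift in old axes [-0.046 -0.025  0.738]
60 [ 528.9 -258.1  175. ]
 turn first (units): [-0.   -0.02  0.03]  then shift in new axes: [-0.044 -0.026  1.738]  | shift in old axes [-0.048 -0.025  1.738]
```

View pics/ov2.png

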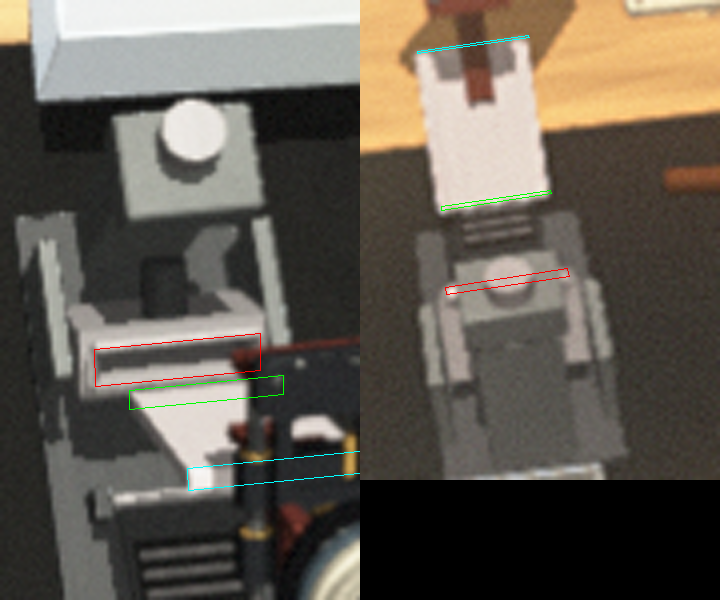

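The plate in the gripper matches its predicted outline within about a pixel in both views. It is aligned with the mouth (red box, around top px (370,200)), so I insert.

```bash
python3 -m jog '[[-0.045,-0.025,0.5,0,0,0,0],[0,0,0.5,0,0,0,0],[0,0,0.5,0,0,0,0],[0,0,0.2,0,0,0,0],[0,0,0.15,0,0,0,0],[0,0,0.15,0,0,0,0],[0,0,0.1,0,0,0,0],[0,0,0,0,0,0,0]]'
cat > g.py <<'E'
from mv import *
o,p,r=state(); Ri=nestR().inv(); d=Ri.apply(p-nestO())-[0,0,86.7]; print(o['t'],'plate in nest',d.round(1),'F nest',Ri.apply(o['ft_force']).round(1),'M nest',Ri.apply(o['moment']).round(2),'w',round(o['width'],1)); print((r.inv()*nestTool(1)).as_rotvec(degrees=True).round(2))
E
python3 g.py
```

```text
t: 10.4
ee_pos: [536.1, -257.6, 162.7]
orientation: [1.888, 1.975, 0.531]
ft_force: [1.8, 4.2, -5.1]
width: 11.6
grasp_force: 30.0
10.4 plate in nest [ 0.1  0.2 45.7] F nest [-0.8  4.2 -5.5] M nest [1.18 0.47 0.09] w 11.6
[ 0.02 -0.18  0.11]
```

```bash
python3 -m jog '[[0.02,0,0.2,0,0,0,0],[0.02,0,0.2,0,0,0,0],[0,0,0.2,0,0,0,0],[0,0,0,0,0,0,0]]'>/dev/null;  python3 g.py
```

```text
10.8 plate in nest [-0.2  0.6 20.6] F nest [-1.9  2.7 -5.1] M nest [0.54 0.71 0.05] w 12.2
[-0.01 -0.03  0.09]
```

```bash
python3 -m jog '[[0,0,0.2,0,0,0,0],[0,0,0.15,0,0,0,0],[0,0,0.08,0,0,0,0],[0,0,0,0,0,0,0]]'>/dev/null;  python3 g.py
```

```text
11.2 plate in nest [-0.2  0.5  3.7] F nest [-2.   2.3 -4.5] M nest [0.61 0.67 0.03] w 11.4
[-0.01 -0.03  0.08]
```

```bash
python3 -m jog '[[0,0,0.04,0,0,0,0],[0,0,0.04,0,0,0,0],[0,0,0,0,0,0,0]]'>/dev/null;  python3 g.py
```

```text
11.5 plate in nest [0.1 0.5 1.1] F nest [-1.7  3.  -5.7] M nest [0.75 0.71 0.08] w 11.8
[ 0.03 -0.02  0.09]
```

```bash
python3 -m jog '[[0,0,0.04,0,0,0,0],[0,0,0.04,0,0,0,0],[0,0,0,0,0,0,0]]'>/dev/null;  python3 g.py
```

```text
11.8 plate in nest [ 0.2  0.1 -0. ] F nest [-5.8  4.  30.8] M nest [0.66 1.93 0.03] w 11.8
[0.12 0.07 0.12]
```

```bash
python3 -m jog '[[0,0,0.03,0,0,0,0],[0,0,0,0,0,0,0]]'>/dev/null;  python3 g.py
```

```text
12.0 plate in nest [ 0.2 -0.2 -0.8] F nest [-7.4  4.8 37.1] M nest [ 0.59  2.22 -0.03] w 12.0
[0.14 0.11 0.11]
```

The plate met the floor at exactly the modelled depth, with a 31 N reaction. I unload it, open the gripper and withdraw.

```bash
python3 -m jog '[[0,0,-0.05,0,0,0,0],[0,0,0,0,0,0,0.35],[0,0,0,0,0,0,0.35],[0,0,0,0,0,0,0.35],[0,0,0,0,0,0,0.35],[0,0,-0.3,0,0,0,0.35],[0,0,-0.6,0,0,0,0.35],[0,0,-0.9,0,0,0,0.35],[0,0,-0.9,0,0,0,0.35],[0,0,-0.5,0,0,0,0.35],[0,0,0,0,0,0,0.35],[0,0,0,0,0,0,0.35]]';  python3 g.py
python3 - <<'E'
from mv import *
o=[]
for n,x0,y0,k,w,h in(('top',325,110,4,90,150),('scene',170,130,4,90,120)):
    im=optics.get_image(n)[:,:,::-1]; im=cv2.resize(im[y0:y0+h,x0:x0+w],None,fx=k,fy=k,interpolation=cv2.INTER_CUBIC).copy()
    nO=nestO(); N=nestR().as_matrix()
    cv2.polylines(im,[np.round((proj(n,[nO+N@[x,y,130] for x,y in((-6,-45),(6,-45),(6,45),(-6,45))])-[x0,y0]+.5)*k).astype(int)],True,(0,255,0),1)
    c=np.zeros((600,360,3),np.uint8); c[:h*k]=im; o.append(c)
cv2.imwrite('pics/ov3.png',np.hstack(o))
# pedal press: tool down
q=np.load('press.npy'); Rz=R.from_euler('z',q[2])
_,p,r=state()
for hgt in(140,60,33): 
    # pad x: hinge at x -75, pad 72 mm from it
    a={140:.24,60:.24,33:-.03}[hgt]
    t=Rz.apply([-75-72*np.cos(a),0,0])+[q[0],q[1],hgt]; print(t.round(1)); plan(p,r,t,down(q[2]))
E
```

```text
t: 13.2
ee_pos: [495.8, -259.3, 232.9]
orientation: [1.887, 1.971, 0.528]
ft_force: [0.7, -0.4, 1.0]
width: 30.7
grasp_force: 0.0
13.2 plate in nest [  0.3   0.2 126.6] F nest [ 1.1 -0.4  0.5] M nest [-0.08  0.29  0.  ] w 30.7
[0.07 0.03 0.1 ]
[ 427.4 -262.4  140. ]
 turn first (units): [ 4.99 -0.01  0.02]  then shift in new axes: [-0.021 -1.708  2.291]  | shift in old axes [-0.019 -2.624  1.131]
[ 427.4 -262.4   60. ]
 turn first (units): [ 4.99 -0.01  0.02]  then shift in new axes: [-0.021 -1.708  4.291]  | shift in old axes [-0.021 -3.623  2.864]
[ 425.3 -262.5   33. ]
 turn first (units): [ 4.99 -0.01  0.02]  then shift in new axes: [-0.021 -1.759  4.966]  | shift in old axes [-0.021 -4.004  3.423]
```

View pics/ov3.png

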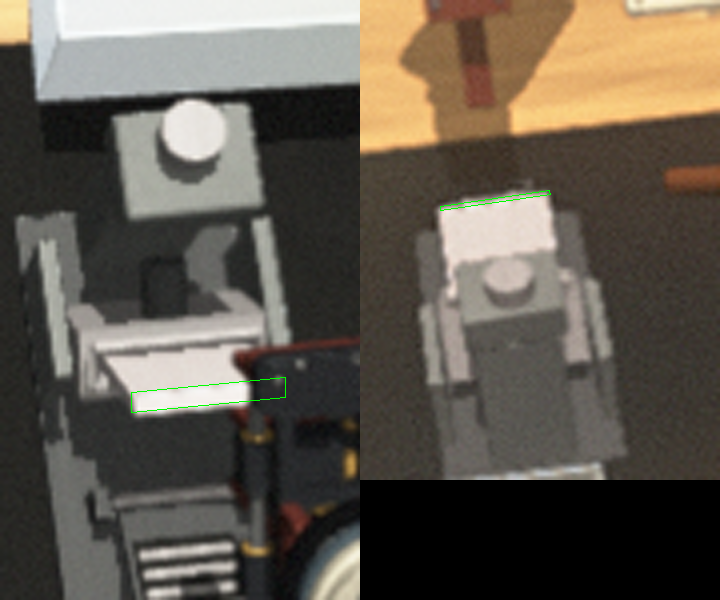

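The plate is home: its top edge coincides with the predicted home outline in both views, at top px (360–378, ~209). Next is the pedal, with the gripper turned 90° so its body clears the plate.

```bash
python3 -m jog '[[0,-0.4,0,0,0,0,0],[0,0,0,1,0,0,0],[0,0,0,1,0,0,0],[0,0,0,1,0,0,0],[0,0,0,1,0,0,0],[0,0,0,1,0,0,0],[0,-0.5,0,0,0,0,0],[0,-0.5,0,0,0,0,0],[0,-0.35,0,0,0,0,0],[0,0,0,0,0,1,0],[0,0,0,0,0,1,0],[0,0,0,0,0,1,0],[0,0,0,0,0,1,0],[0,0,0,0,0,1,0],[0,0,0,0,0,1,0],[0,0,0,0,0,1,0],[0,0,0,0,0,1,0],[0,0,0,0,0,1,0],[0,0,0,0,0,1,0]]' >/dev/null; python3 -m jog '[[0,0,0.3,0,0,1,0],[0,0,0.3,0,0,1,0],[0,0,0.3,0,0,1,0],[0,0,0.3,0,0,1,0],[0,0,0.3,0,0,1,0],[0,0,0,0,0,0,0],[0,0,0,0,0,0,0]]'
cat > k.py <<'E'
from mv import *
Rz=R.from_euler('z',q[2]); _,p,r=state(); o=ctrl.get_obs(); print(o['t'],np.round(o['qpos'],2))
for a,hgt in((.24,70),(-.03,33)):
    t=Rz.apply([-75-72*np.cos(a),0,0])+[q[0],q[1],hgt]; print(t.round(1)); plan(p,r,t,down(q[2]-np.pi/2))
E
python3 k.py
```

```text
t: 15.9
ee_pos: [428.2, -261.5, 163.9]
orientation: [-3.139, -0.074, -0.01]
ft_force: [0.4, -0.5, 0.3]
width: 0.5
grasp_force: 0.0
15.9 [-0.58  0.33  1.95  0.01  0.86  0.94]
[ 427.4 -262.4   70. ]
 turn first (units): [-0.01 -0.06  0.05]  then shift in new axes: [-0.021  0.022  2.347]  | shift in old axes [-0.037  0.025  2.347]
[ 425.3 -262.5   33. ]
 turn first (units): [-0.01 -0.06  0.05]  then shift in new axes: [-0.072  0.022  3.272]  | shift in old axes [-0.094  0.026  3.271]
```

```bash
python3 -m jog '[[-0.03,0.02,0.7,0,0,0,0],[0,0,0.7,0,0,0,0],[0,0,0.6,0,0,0,0],[0,0,0.4,0,0,0,0],[0,0,0.2,0,0,0,0],[0,0,0.2,0,0,0,0],[-0.02,0,0.2,0,0,0,0],[-0.02,0,0.15,0,0,0,0],[0,0,0,0,0,0,0]]'; python3 k.py | tail -2
```

```text
t: 16.8
ee_pos: [426.8, -262.8, 38.6]
orientation: [-3.141, -0.071, -0.013]
ft_force: [-2.2, -0.3, 8.7]
width: 0.2
grasp_force: 3.9
[ 425.3 -262.5   33. ]
 turn first (units): [-0.   -0.08  0.03]  then shift in new axes: [-0.037 -0.009  0.141]  | shift in old axes [-0.038 -0.009  0.14 ]
```

```bash
python3 -m jog '[[0,0,0.1,0,0,0,0],[0,0,0.06,0,0,0,0],[0,0,0,0,0,0,0]]'|sed -n 2,4p;python3 -m jog '[[0,0,0.05,0,0,0,0],[0,0,0,0,0,0,0]]'|sed -n 2,4p
```

```text
ee_pos: [426.8, -262.8, 32.9]
orientation: [-3.141, -0.071, -0.013]
ft_force: [-4.3, 0.6, 10.8]
ee_pos: [426.9, -262.8, 32.1]
orientation: [3.141, 0.071, 0.013]
ft_force: [-6.5, 3.8, 26.8]
```

The force jumped from 11 N to 27 N at 32 mm, so the pedal is on its stop. I hold there, then lift away and back off.

```bash
python3 -m jog '[[0,0,0.02,0,0,0,0],[0,0,0,0,0,0,0],[0,0,0,0,0,0,0],[0,0,0,0,0,0,0],[0,0,0,0,0,0,0]]'|sed -n 2,4p;python3 -m jog '[[0,0,-0.15,0,0,0,0],[0,0,-0.2,0,0,0,0],[0,0,-0.3,0,0,0,0],[0,0,-0.5,0,0,0,0],[0,0,-0.8,0,0,0,0],[0,0,-0.9,0,0,0,0],[0,0,-0.9,0,0,0,0],[0,0,-0.9,0,0,0,0],[0,0,-0.9,0,0,0,0],[0.8,0,0,0,0,0,0],[0.8,0,0,0,0,0,0],[0.8,0,0,0,0,0,0],[0,0,0,0,0,0,0],[0,0,0,0,0,0,0]]'
python3 - <<'E'
from mv import *
print(state()[2].as_matrix()[:,0].round(2))
o=[]
for n,x0,y0,k,w,h in(('top',325,110,4,90,150),('scene',170,130,4,90,120)):
    im=optics.get_image(n)[:,:,::-1]; im=cv2.resize(im[y0:y0+h,x0:x0+w],None,fx=k,fy=k,interpolation=cv2.INTER_CUBIC).copy()
    nO=nestO(); N=nestR().as_matrix()
    cv2.polylines(im,[np.round((proj(n,[nO+N@[x,y,130] for x,y in((-6,-45),(6,-45),(6,45),(-6,45))])-[x0,y0]+.5)*k).astype(int)],True,(0,255,0),1)
    c=np.zeros((600,360,3),np.uint8); c[:h*k]=im; o.append(c)
cv2.imwrite('pics/ov4.png',np.hstack(o))
E
```

```text
ee_pos: [426.9, -262.9, 31.9]
orientation: [3.14, 0.071, 0.014]
ft_force: [-9.0, 5.2, 33.3]
t: 19.2
ee_pos: [520.6, -258.1, 251.8]
orientation: [-3.14, -0.072, -0.011]
ft_force: [-0.5, -0.2, -0.7]
width: 0.6
grasp_force: 0.0
[1.   0.05 0.01]
```

View pics/ov4.png

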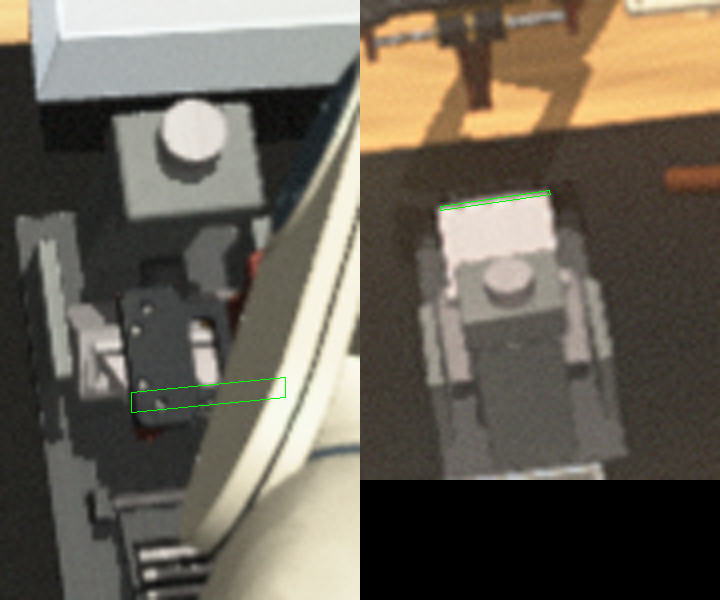

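The plate still matches its home outline, the pedal bars are back where they were (px ~(362,248)), and the arm is clear at z 252 mm with no force. I hand it in.

```bash
python3 -c "
from workcell import ctrl; print(ctrl.close_job())"
```

```text
the job is handed in; nothing more can be done
None
```

The job is handed in after about 19 s of the 54 s: the largest plate is home in the press slot, the pedal was pressed to its stop and came back up, and the arm was clear of everything; I did not re-image the two smaller plates or the rest of the bench before hand-in, and no verdict was returned.

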